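# Fetch a drill from the bit carousel and set it in the length gauge

## Task

Turn the carousel by its knob until the drill's bay stands squarely in the guard's front opening, then draw the drill out through the opening. Set it in the gauge for measuring: lying along the bed, shank first under the bridge, pushed fully home against the stop. Leave the carousel's other pieces in their bays and do not disturb the other things on the table.

Things in the scene. Friction and masses are not known exactly. Their poses are not given: they have to be found in the camera images.
- guard: Carousel stand, fixed: dark steel base disc 296 mm across, 8 mm thick, under a steel wire guard (centreline 60 mm up, top at 63 mm, 3 mm bar radius). Origin on the turning axis at worktop level, z up. The guard covers everything out to 140 mm from the axis, save one opening in its front, along the origin's -x direction (towards the arm).
- opening (a point): Middle of the guard's opening, 110 mm from the axis, 30 mm up. The opening is 84 degrees wide and reaches from a guard ring 80 mm from the axis (all inside it is covered) outwards. A post stands at either side of it, 140 mm from the axis.
- turntable: Grey turntable under the guard, 210 mm across, its floor 30 mm up, with five bays 72 degrees apart, parted by 12 mm high ribs. Turns either way without end about the vertical axis and stays where it is left (friction 0.06 N m). Origin on the axis at worktop level; its x axis runs outwards along the middle of the drill's bay. It carries the black knob above the guard.
- knob_grip (a point): Grip point of the turntable's knob: on the axis, 91 mm above the worktop. The knob is an upright black bar 60 mm long (along the turntable's x axis), 14 mm wide and 34 mm tall (z 74 to 108 mm) on a disc 56 mm across.
- drill_bay (a point): Point on the floor of the drill's bay at the turntable's edge, 105 mm from the axis, 30 mm up. The bay has two low rails 16 mm apart and 8 mm high that end 86 mm from the axis.
- drill: The only drill in the carousel: steel wood drill bit 112 mm long, 10 mm thick (grip 8 mm), about 30 g. Lies level and radially (within some 3 mm) in its bay, pointed end inwards. Origin on its underside half way along; its y axis runs along it: point at y +56, shank end at y -55 mm, centre line 5 mm above the origin. The other bays hold two furniture hinges and two wooden dowels.
- shank_end (a point): Centre of the drill's flat shank end; at first about 135 mm from the carousel's axis, the shank's last 30 mm overhanging the turntable's edge.
- gauge: Drill gauge, fixed: aluminium bed 165 x 56 mm, top at z 12 mm. Origin under its centre, x along it. At the -x end a steel stop block, inner face at x -72.5 mm; from there to x -22.5 mm a steel bridge spans the bed (passage 18 mm wide, 16 mm high, roof top at z 34 mm), open towards +x. From x -22.5 to +82.5 mm the bed is open and flat.
- stop_face (a point): Foot of the stop's inner face: middle of the passage, on the bed's top (z 12 mm). The shank has to touch this face.
- hinge_a: Furniture hinge in a carousel bay, 90 x 48 x 23 mm, to stay there.
- hinge_b: Second such hinge, in another bay, to stay there.
- dowel_a: Wooden dowel in a carousel bay, 10 x 40 mm, to stay there.
- dowel_b: Second such dowel, in another bay, to stay there.
- tape_measure: Bystander: tape measure on the worktop, 37 x 103 x 64 mm.
- boring_bit: Bystander: hinge boring bit standing shank up on the worktop, 35 mm wide, 57 mm tall.
- screwdriver: Bystander: screwdriver lying on the worktop, 220 mm long, 30 mm thick.
- spanner: Bystander: spanner lying on the worktop, 167 x 27 x 7 mm.
- hinge_a_bay (a point): Floor point in the turntable where the origin of hinge_a lies.
- dowel_a_bay (a point): Floor point in the turntable where the origin of dowel_a lies.
- dowel_b_bay (a point): Floor point in the turntable where the origin of dowel_b lies.
- hinge_b_bay (a point): Floor point in the turntable where the origin of hinge_b lies.

How it is judged:
By the outcome, as a careful person would: the job done as asked, in the order asked, and still so for the second after the job is handed in, with the robot touching nothing.
It also fails if it takes over 72 s, if anything falls off the work surface, if the arm or the gripper's body presses on something with over 40 N, if the wrist force passes 120 N, or if a joint passes its speed limit or range.

## Robot

A 6-joint arm with a two-finger parallel gripper is mounted at the origin on a cart in front of the work surface, level with it; the furniture and walls round the work are solid. World frame = base frame: x ahead of the robot, y to its left, z up, the work surface at z = 0. Lengths are in m, angles in degrees, forces in N, time in s.
With the tool pointing down it reaches from about 0.375 to 0.9 m from the base axis. Payload 3.1 kg.
Tool frame: the origin (TCP) lies on the centre line of the jaws, within the pads' length; the fingertips stand 17 mm ahead of it and the grasp point (between the pads) lies 2 mm behind it; z points along the fingers, y is the line along which they close (so a half turn about z gives the same grasp; the last joint's range is limited). The gripper opens to 87 mm and grips with 3 to 60 N. Pads are 19 mm wide; open, the fingers measure 117 mm over their backs; the gripper's body (75 mm by 190 mm) begins 51 mm behind the grasp point.
Start: joints at [-85.342, 30.224, 82.088, -0, 67.689, -10.227], TCP at [0.161, -0.604, 0.24] pointing down, gripper open.
Joint ranges: [-176.69, 176.69], [-43.24, 126.21], [12.49, 139.97], [-82, 262], [0, 151.66], [-163.58, 163.58]. Speed limits (degrees/s): [159.86, 159.86, 180, 180, 180, 180].

## Interface

Orientations are given as a 3x3 rotation matrix whose columns are the frame's x, y, z axes.
In Python, from rig import bot, imaging, finder gives the robot as it stands. The module is installed in compiled form; this text tells all that it offers.
- The arm moves only by the tool play_rows, never from a script. Its argument "motion" is a list that holds one entry, the list of rows, each a list of 6 numbers: the shift along the tool's x, y, z in m, then the turn, a rotation vector about the tool's x, y, z in degrees. In form: [[[dx, dy, dz, wx, wy, wz], ...]]. A call has 1 to 8 rows; each row is the pose to reach, as a shift and turn from the pose commanded when the call began, along the tool's axes at that moment; what a row does not reach only later rows make up. A row lasts 1/12 s, in which the tool goes at most 41.7 mm and 7.16 degrees, less where a joint would pass 70% of its speed; a pose out of reach is approached as far as the arm can. A call with a gripper value outside its range is refused whole. "fingers" is the finger opening in m, from 0 to 0.087, set as the call begins (left out, the last holds). The fingers move at their own pace and stop on an object; the grip force is fixed at half the most. Time passes only in rows, so rows that repeat a pose let the fingers close. It gives the time, the measured TCP pose, the force, the opening and the grip force at its end, in the units of the state.
- bot.read_state(): the state, without advancing time (a new reading comes with each control period).
- imaging.capture(name): name is "scene" or "top" or "wrist"; returns a dict with "frame" (400x640x3 uint8, red, green, blue), "camera_matrix" (3x3 intrinsics, pixels), "k1" (the pictures are not rectified: a ray, as slopes to the right and down, at radius r is drawn at 1 + k1 r^2 times it, then the intrinsics apply), "R" (3x3) and "t" (3): a world point X has camera coordinates R X + t. Camera axes: x right, y down, z forward; pixel columns grow to the right and rows downward; lengths in m; the calibration is good to about 2 mm. A picture is of the moment at which its call begins. There is no depth.
- bot.hand_in(): hands the job in; it is judged then, once.
Trained networks look in the newest picture that a camera, given by its name, has taken for a name from the list of things; names that differ only in an ending like _2 or _b are one class to them, and where a whole thing is asked for, a point or a joint stands for the part that bears it (a point fixed in the world has none). Each returns a list of dicts, best first, with "confidence" (0 to 1); they miss things now and then, are a little off and sometimes report something else, mostly with a low value. They report only what shows in the picture. A call takes as long as a camera call.
- finder.recognise(camera, name): "at" ([x, y, z] in m, in world coordinates, good to about 4 mm: the middle of the surface that is visible of it).
- finder.outline_of(camera, name): "pixels" (400x640 bool, what is visible of it).
The state is a dict: "time_s": time; "joint_positions": joint angles; "qvel": joint speeds; "tau": joint torques, N m; "position": TCP position; "tcp_rot": TCP orientation; "force": force on the tool from outside, world axes, zero at the start; "moment": the same for the moment, N m; "opening": opening from 0.0 (shut) to 1.0 (fully open); "grasp_force": force on a finger pad.
Only numpy, scipy, OpenCV 4.12 (cv2) and the standard library are available. Lean on these libraries where they do the work, as an engineer would, in place of code of your own. Each camera call takes 0.05 s, during which the arm holds its last target. There are 200 camera calls.

## Working session

There is one attempt and no reset: what is moved stays moved. The work goes in short steps, Python scripts to look and compute and a tool call to move; the robot and the scene stay as the last step left them, time stands still between calls to the robot, and variables do not carry over. Pictures are saved under pics/ and viewed, at most 11 in all, crops included, and the job is handed in when it is done.

Besides the shell and the picture viewer there is one more tool, called after "Call:" as a command line: name --argument value ..., lists and objects as JSON in quotes. play_rows: Moves the arm, as the interface text tells. Its arguments: {"type":"object","properties":{"motion":{"type":"array"},"fingers":{"type":"number"}},"required":["motion"]}

```bash
mkdir -p pics
cat > h.py <<'E'
import numpy as np, cv2
from rig import bot, imaging, finder
def snap(n,f=None):
    c=imaging.capture(n)
    if f: cv2.imwrite('pics/'+f+'.png',c['frame'][:,:,::-1])
    return c
def proj(c,X):
    p=c['R']@np.array(X,float)+c['t']; s=p[:2]/p[2]; s=s*(1+c['k1']*(s@s))
    K=c['camera_matrix']; return np.array([K[0,0]*s[0]+K[0,2],K[1,1]*s[1]+K[1,2]])
def onz(c,px,z):
    K=c['camera_matrix']; d=np.array([(px[0]-K[0,2])/K[0,0],(px[1]-K[1,2])/K[1,1]]); s=d.copy()
    for _ in range(20): s=d/(1+c['k1']*(s@s))
    r=c['R'].T@np.array([s[0],s[1],1]); o=-c['R'].T@c['t']
    return o+r*(z-o[2])/r[2]
E
python3 - <<'E'
from h import *
for n in ('top','scene'):
    c=snap(n,n+'0')
    print(n,np.round(-c['R'].T@c['t'],3))
    for k in ['guard','turntable','knob_grip','drill','gauge','hinge_a','dowel_a','tape_measure','boring_bit','screwdriver','spanner']:
        print(k,[(np.round(d['at'],3).tolist(),round(d['confidence'],2)) for d in finder.recognise(n,k)[:3]])
print(bot.read_state())
E
```

```text
top [ 0.46  -0.029  1.647]
guard [([0.594, 0.02, 0.006], 0.89)]
turntable [([0.592, 0.014, 0.031], 0.61), ([0.664, 0.01, 0.044], 0.27)]
knob_grip [([0.587, 0.016, 0.029], 0.98)]
drill [([0.351, 0.195, 0.012], 0.39)]
gauge [([0.456, -0.34, 0.013], 0.68)]
hinge_a [([0.542, 0.06, 0.041], 0.56), ([0.665, 0.012, 0.044], 0.55)]
dowel_a []
tape_measure [([0.428, 0.17, 0.057], 0.7)]
boring_bit [([0.589, 0.014, 0.035], 0.66)]
screwdriver [([0.404, 0.384, 0.019], 0.85), ([0.587, 0.014, 0.027], 0.3)]
spanner [([0.355, 0.196, 0.01], 0.6)]
scene [-0.089  0.424  1.044]
guard [([0.562, 0.04, 0.011], 0.67)]
turntable [([0.577, 0.03, 0.033], 0.94)]
knob_grip []
drill []
gauge []
hinge_a []
dowel_a [([0.41, 0.18, 0.053], 0.26)]
tape_measure [([0.413, 0.18, 0.055], 0.86)]
boring_bit []
screwdriver [([0.4, 0.384, 0.019], 0.59)]
spanner [([0.355, 0.216, 0.006], 0.81)]
{'time_s': 1.2, 'joint_positions': array([-8.53426341e+01,  3.02225200e+01,  8.20877101e+01, -1.74785147e-03,
        6.76897693e+01, -1.02260147e+01]), 'qvel': array([ 0.02320796, -0.11291407, -0.01323198,  0.00359319,  0.05259812,
        0.15066622]), 'tau': array([ 6.88067331e-06, -4.40021825e+01, -1.76983505e+01,  6.33207592e-02,
        5.04905975e-02, -2.36860609e-05]), 'position': array([ 0.1605646 , -0.60399576,  0.23955891]), 'tcp_rot': array([[ 9.66447649e-01,  2.56863663e-01, -2.81281256e-05],
       [ 2.56863663e-01, -9.66447649e-01, -2.30196240e-06],
       [-2.77756513e-05, -5.00036723e-06, -1.00000000e+00]]), 'force': array([-0.25881791,  1.17606742, -0.36247094]), 'moment': array([-0.01295144,  0.0327307 ,  0.02731214]), 'grasp_force': 0.0, 'opening': 0.9937625279542035}
```

View pics/top0.png

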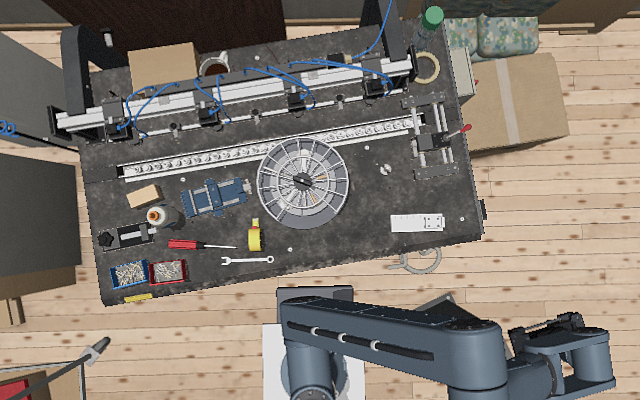

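View pics/scene0.png

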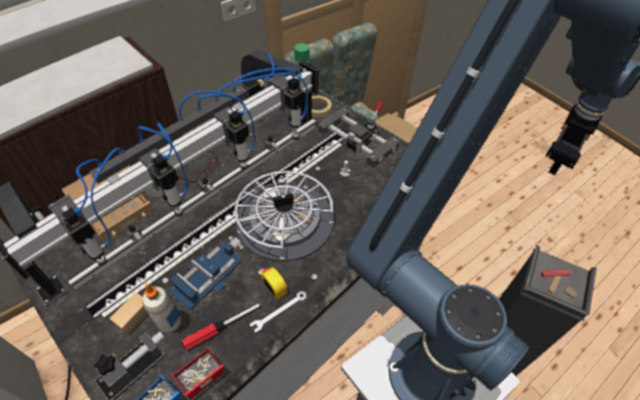

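The top view shows the carousel at about (303,183) and the gauge at about (417,222). The drill isn't distinguishable at this scale, so I'll enlarge both areas.

Run:
```python
from h import *
c=snap('top'); f=c['frame'][:,:,::-1]
a=cv2.resize(f[132:236,250:358],None,fx=5,fy=5,interpolation=cv2.INTER_CUBIC)
b=cv2.resize(f[205:240,383:451],None,fx=3.8,fy=3.8,interpolation=cv2.INTER_CUBIC)
o=np.zeros((520,800,3),np.uint8); o[:,:540]=a; o[:b.shape[0],541:541+b.shape[1]]=b[:,:259]
cv2.imwrite('pics/crop.png',o)
for k in ['guard','gauge']:
    for d in finder.outline_of('top',k)[:1]:
        m=d['pixels'].astype(np.uint8); ys,xs=np.nonzero(m)
        P=np.array([onz(c,p,0.012 if k=='gauge' else .008)[:2] for p in zip(xs,ys)],np.float32)
        print(k,cv2.minAreaRect(P),cv2.minEnclosingCircle(P))
```

```text
guard ((0.5935096144676208, 0.018204912543296814), (0.2949538230895996, 0.289728045463562), 49.999263763427734) ((0.5947993397712708, 0.016747379675507545), 0.1494467556476593)
gauge ((0.45799073576927185, -0.34400230646133423), (0.0591764822602272, 0.17080232501029968), 0.5266271829605103) ((0.4525110423564911, -0.34352707862854004), 0.08736591786146164)
```

View pics/crop.png

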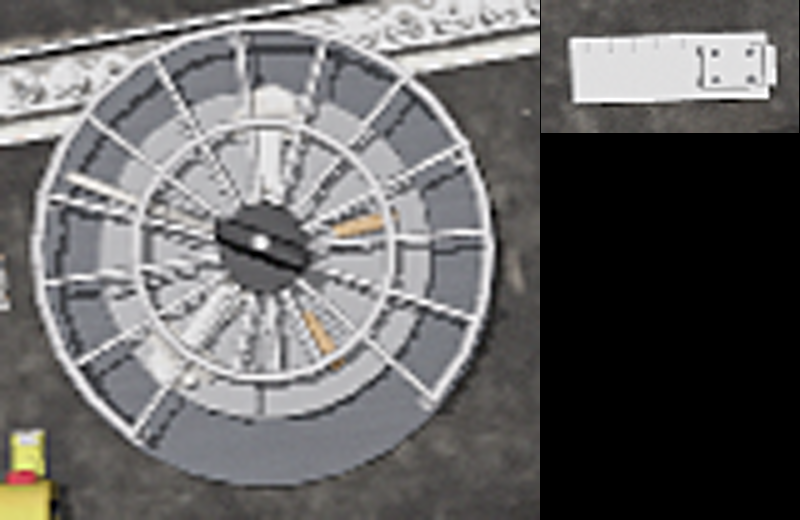

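Run:
```python
from h import *
c=snap('top')
q=lambda x,y,z: onz(c,(250+(x+.5)/5-.5,132+(y+.5)/5-.5),z)[:2]
p1,p2=q(140,435,.06),q(430,402,.06)
k1,k2=q(217,228,.108),q(308,262,.108)
d1,d2=q(70,178,.037),q(205,222,.037)
C=np.array([.5935,.0182])
print('posts',p1,p2,np.hypot(*(p1-C)),np.hypot(*(p2-C)), 'chord',np.hypot(*(p1-p2)), 'exp',.28*np.sin(np.radians(42)))
m=(p1+p2)/2; n=(p2-p1)/np.hypot(*(p2-p1)); perp=np.array([n[1],-n[0]]); 
if perp[0]>0: perp=-perp
print('open dir',np.degrees(np.arctan2(perp[1],perp[0])),'axis from posts',m-perp*.14*np.cos(np.radians(42)))
print('knob',k1,k2,(k1+k2)/2,'ang',np.degrees(np.arctan2(*(k1-k2)[::-1])), np.hypot(*(k1-k2)))
print('drill',d1,d2,'ang',np.degrees(np.arctan2(*(d1-d2)[::-1])),np.degrees(np.arctan2(*(d1-C)[::-1])))
b=lambda x,y,z:onz(c,(383+(x-541+.5)/3.8-.5,205+(y+.5)/3.8-.5),z)[:2]
g=np.array([b(571,37,.012),b(573,102,.012),b(768,100,.012),b(766,33,.012)])
print('gauge',g,g.mean(0), 'bridge',[b(700,48,.034),b(701,88,.034),b(768,45,.034),b(768,88,.034)])
# ring circle fit of base outline check
print(np.degrees(np.arctan2(*((g[0]+g[1])/2-(g[2]+g[3])/2)[::-1])))
```

```text
posts [0.47937603 0.09692669] [ 0.49521909 -0.0825412 ] 0.13864405121987727 0.14074063640506448 chord 0.18016583001865363 exp 0.18735656978048032
open dir -174.95512408636034 axis from posts [0.5909348  0.01634163]
knob [0.60195108 0.04439784] [ 0.58012179 -0.00980222] [0.59103644 0.01729781] ang 68.0626900195506 0.0584308523272016
drill [0.64226741 0.13945988] [0.61244834 0.05523594] ang 70.50374182082963 68.09135625737805
gauge [[ 0.48434583 -0.25907434]
 [ 0.42994036 -0.25895939]
 [ 0.4275058  -0.42249997]
 [ 0.48362029 -0.423002  ]] [ 0.45635307 -0.34088392] bridge [array([ 0.47226447, -0.36253499]), array([ 0.43922475, -0.36214535]), array([ 0.47334243, -0.41897289]), array([ 0.43783946, -0.417591  ])]
89.44710510316861
```

The crop shows the drill at the upper left, its shank at crop (70,178), in line with the knob bar. The guard's opening is at the bottom between posts (140,435) and (430,402), and the gauge's bridge is at its right end.

Measured:
- **Axis:** about (0.592, 0.017).
- **Drill direction:** 68.3°. The opening faces about 185°, so the knob turns +117°.
- **Gauge:** centre about (0.456, -0.341), bridge towards world -y.

Next I'll move over the knob.

Call:
play_rows --motion '[[[0.192,-0.163,0,0,0,-53.4],[0.192,-0.163,0,0,0,-53.4],[0.192,-0.163,0,0,0,-53.4],[0.192,-0.163,0,0,0,-53.4],[0.192,-0.163,0,0,0,-53.4],[0.192,-0.163,0,0,0,-53.4],[0.192,-0.163,0,0,0,-53.4],[0.192,-0.163,0,0,0,-53.4]]]' --fingers 0.05

```text
time_s: 2.07
position: [0.3056, -0.3943, 0.2398]
tcp_rot: [[0.361, 0.933, -0.0], [0.933, -0.361, 0.001], [0.001, -0.0, -1.0]]
force: [-0.5, -0.7, -0.2]
opening: 0.588
grasp_force: 0.0
```

```bash
cat >> h.py <<'E'
def to(xyz,ya):
    s=bot.read_state(); R=s['tcp_rot']; d=R.T@(np.array(xyz)-s['position'])
    a=np.radians(ya); T=np.array([[-np.sin(a),np.cos(a),0],[np.cos(a),np.sin(a),0],[0,0,-1]])
    w=cv2.Rodrigues(R.T@T)[0].ravel()
    print('t',s['time_s'],'pos',np.round(s['position'],4),'ya',np.degrees(np.arctan2(R[1,1],R[0,1])).round(2),'j6',s['joint_positions'][5].round(1),'F',np.round(s['force'],1),'op',round(s['opening']*87,1),round(s['grasp_force'],1))
    print('row',np.round(d,4).tolist(),np.degrees(w).round(2).tolist())
E
python3 -c "
from h import *
to([.592,.017,.24],-21.7)"
```

```text
t 2.0667 pos [ 0.3056 -0.3943  0.2398] ya -21.16 j6 -43.9 F [-0.5 -0.7 -0.2] op 51.2 0.0
row [0.4869, 0.1186, 0.0001] [-0.02, -0.04, 0.54]
```

Call:
play_rows --motion '[[[0.243,0.059,0,0,0,0.3],[0.243,0.059,0,0,0,0.3],[0.243,0.059,0,0,0,0.3],[0.243,0.059,0,0,0,0.3],[0.243,0.059,0,0,0,0.3],[0.243,0.059,0,0,0,0.3],[0.243,0.059,0,0,0,0.3],[0.243,0.059,0,0,0,0.3]]]'

```text
time_s: 2.73
position: [0.45, -0.1912, 0.2397]
tcp_rot: [[0.37, 0.929, 0.0], [0.929, -0.37, -0.0], [-0.0, 0.0, -1.0]]
force: [-0.8, -0.3, -0.1]
opening: 0.577
grasp_force: 0.0
```

Call:
play_rows --motion '[[[0.243,0.059,0,0,0,0.2],[0.243,0.059,0,0,0,0.2],[0.243,0.059,0,0,0,0.2],[0.243,0.059,0,0,0,0.2],[0.243,0.059,0,0,0,0.2],[0.243,0.059,0,0,0,0.2],[0.243,0.059,0,0,0,0.2],[0.243,0.059,0,0,0,0.2]]]'

```text
time_s: 3.4
position: [0.5955, 0.0099, 0.2392]
tcp_rot: [[0.376, 0.926, 0.0], [0.926, -0.376, -0.001], [-0.001, 0.0, -1.0]]
force: [0.6, -0.1, -0.7]
opening: 0.575
grasp_force: 0.0
```

```bash
python3 -c "
from h import *
to([.592,.017,.24],-21.7)
c=snap('wrist','w1')
for k in ['drill','dowel_a','hinge_a','guard','turntable','knob_grip','boring_bit','opening','shank_end']: print(k,[(np.round(d['at'],3).tolist(),round(d['confidence'],2)) for d in finder.recognise('wrist',k)[:2]])
print(proj(c,[.592,.017,.108]))
"
```

```text
t 3.4 pos [0.5955 0.0099 0.2392] ya -22.11 j6 12.4 F [ 0.6 -0.1 -0.7] op 50.0 0.0
row [0.0053, -0.0059, -0.0008] [0.02, 0.04, -0.41]
drill [([0.626, 0.095, 0.033], 0.92)]
dowel_a [([0.609, -0.043, 0.042], 0.59), ([0.542, -0.017, 0.04], 0.55)]
hinge_a [([0.538, 0.067, 0.044], 0.89), ([0.665, 0.016, 0.043], 0.67)]
guard [([0.623, 0.067, 0.01], 0.7), ([0.598, 0.031, 0.033], 0.48)]
turntable [([0.598, 0.03, 0.03], 0.76), ([0.61, -0.039, 0.041], 0.73)]
knob_grip [([0.599, 0.028, 0.026], 0.86)]
boring_bit []
opening [([0.62, 0.067, 0.01], 0.95), ([0.599, 0.033, 0.026], 0.7)]
shank_end [([0.624, 0.098, 0.043], 0.78), ([0.598, 0.031, 0.032], 0.64)]
[309.81314725 192.27872358]
```

View pics/w1.png

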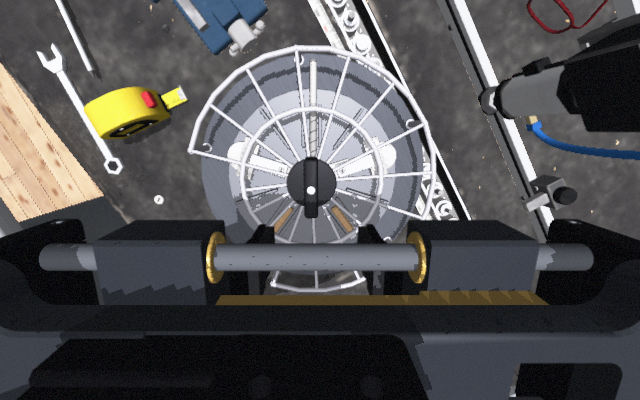

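The knob bar runs from about (310,160) to (311,217), with the drill straight up from it at (313,62)–(313,150). I'll compute the refined values from these.

```bash
python3 -c "
from h import *
c=snap('wrist')
f=c['frame']; g=f.mean(2)
print(g[150:226:2,310].astype(int).tolist()); print(g[203,295:330].astype(int).tolist())
dot=onz(c,(310.7,190),.108); print('dot',dot)
a,b=onz(c,(310.3,159),.108),onz(c,(311,217),.108); print(a,b,(a+b)/2,np.hypot(*(a-b)[:2]),np.degrees(np.arctan2(*(a-b)[:2][::-1])))
d=finder.outline_of('wrist','drill')[0]['pixels']; ys,xs=np.nonzero(d)
P=np.array([onz(c,p,.035)[:2] for p in zip(xs,ys)],np.float32); vx,vy,x0,y0=cv2.fitLine(P,cv2.DIST_HUBER,0,.01,.01).ravel()
print('drill',np.degrees(np.arctan2(vy,vx)),x0,y0, onz(c,(313,62),.035))
"
```

```text
[155, 156, 208, 70, 25, 57, 66, 71, 67, 65, 66, 68, 68, 65, 68, 65, 65, 70, 247, 252, 251, 250, 65, 65, 64, 66, 44, 33, 35, 34, 34, 37, 37, 30, 111, 116, 115, 115]
[116, 115, 116, 110, 92, 46, 37, 34, 35, 34, 27, 28, 40, 40, 39, 40, 37, 41, 44, 37, 37, 28, 29, 20, 28, 40, 37, 28, 32, 73, 75, 109, 115, 116, 115]
dot [0.59274705 0.01813493 0.108     ]
[0.6041073  0.04657139 0.108     ] [ 0.58230146 -0.00787854  0.108     ] [0.59320438 0.01934643 0.108     ] 0.05865398386714191 68.17512467977683
drill 67.69527 0.6266197 0.09617949 [0.64470221 0.1399557  0.035     ]
```

```bash
python3 -c "
from h import *
to([.5925,.018,.097],-21.8)"
```

```text
t 4.0 pos [0.5947 0.0096 0.2397] ya -22.24 j6 12.4 F [ 0.2 -0.4  0.2] op 50.0 0.0
row [0.0069, -0.0052, 0.1427] [0.0, -0.0, -0.44]
```

Call:
play_rows --motion '[[[0.007,-0.005,0.03,0,0,-0.4],[0.007,-0.005,0.07,0,0,-0.4],[0.007,-0.005,0.11,0,0,-0.4],[0.007,-0.005,0.135,0,0,-0.4],[0.007,-0.005,0.143,0,0,-0.4],[0.007,-0.005,0.143,0,0,-0.4],[0.007,-0.005,0.143,0,0,-0.4],[0.007,-0.005,0.143,0,0,-0.4]]]'

```text
time_s: 4.67
position: [0.5945, 0.0181, 0.0985]
tcp_rot: [[0.372, 0.928, 0.004], [0.928, -0.372, -0.001], [0.001, 0.004, -1.0]]
force: [0.5, -0.3, 0.2]
opening: 0.576
grasp_force: 0.0
```

Call:
play_rows --motion '[[[0,0,0,0,0,0],[0,0,0,0,0,0],[0,0,0,0,0,0],[0,0,0,0,0,0],[0,0,0,0,0,0],[0,0,0,0,0,0]]]' --fingers 0.0

```text
time_s: 5.17
position: [0.5928, 0.0183, 0.0968]
tcp_rot: [[0.372, 0.928, 0.0], [0.928, -0.372, -0.0], [0.0, 0.0, -1.0]]
force: [-0.6, 0.8, -0.1]
opening: 0.202
grasp_force: 0.0
```

```bash
python3 -c "
from h import *
to([.5925,.018,.097],95)"
```

```text
t 5.1667 pos [0.5928 0.0183 0.0968] ya -21.81 j6 12.8 F [-0.6  0.8 -0.1] op 17.5 0.0
row [-0.0004, -0.0002, -0.0002] [0.01, 0.02, -116.81]
```

Call:
play_rows --motion '[[[0,0,0,0,0,0],[0,0,0,0,0,0],[0,0,0,0,0,0],[0,0,0,0,0,0]]]' --fingers 0.0

```text
time_s: 5.5
position: [0.5935, 0.0181, 0.0967]
tcp_rot: [[0.372, 0.928, 0.001], [0.928, -0.372, -0.0], [0.0, 0.001, -1.0]]
force: [1.5, -1.6, 0.6]
opening: 0.16
grasp_force: 30.0
```

Call:
play_rows --motion '[[[0,0,0,0,0,-1],[0,0,0,0,0,-3],[0,0,0,0,0,-6],[0,0,0,0,0,-10],[0,0,0,0,0,-15],[0,0,0,0,0,-20],[0,0,0,0,0,-25],[0,0,0,0,0,-30]]]'

```text
time_s: 6.17
position: [0.594, 0.018, 0.0967]
tcp_rot: [[-0.147, 0.989, 0.003], [0.989, 0.147, -0.0], [-0.001, 0.003, -1.0]]
force: [3.2, -1.1, -0.9]
opening: 0.164
grasp_force: 30.0
```

Call:
play_rows --motion '[[[0,0,0,0,0,-5],[0,0,0,0,0,-10],[0,0,0,0,0,-15],[0,0,0,0,0,-20],[0,0,0,0,0,-25],[0,0,0,0,0,-30],[0,0,0,0,0,-35],[0,0,0,0,0,-40]]]'

```text
time_s: 6.83
position: [0.5946, 0.0184, 0.0967]
tcp_rot: [[-0.748, 0.663, 0.004], [0.663, 0.748, 0.0], [-0.003, 0.003, -1.0]]
force: [5.3, 0.7, -2.1]
opening: 0.16
grasp_force: 30.0
```

```bash
python3 -c "
from h import *
to([.5928,.0183,.097],95)
c=snap('top','t2')
p=cv2.resize(c['frame'][132:236,250:358,::-1],None,fx=5,fy=5,interpolation=cv2.INTER_CUBIC); cv2.imwrite('pics/t2.png',p)"
```

```text
t 6.8333 pos [0.5946 0.0184 0.0967] ya 48.44 j6 -57.5 F [ 5.3  0.7 -2.1] op 13.9 30.0
row [0.0013, -0.0013, -0.0003] [0.08, 0.22, -46.56]
```

Call:
play_rows --motion '[[[0,0,0,0,0,-5],[0,0,0,0,0,-10],[0,0,0,0,0,-15],[0,0,0,0,0,-20],[0,0,0,0,0,-25],[0,0,0,0,0,-30],[0,0,0,0,0,-35],[0,0,0,0,0,-39]]]'

```text
time_s: 7.55
position: [0.5949, 0.019, 0.0967]
tcp_rot: [[-0.999, 0.047, 0.005], [0.047, 0.999, 0.001], [-0.005, 0.001, -1.0]]
force: [5.5, 2.7, -1.9]
opening: 0.16
grasp_force: 30.0
```

Call:
play_rows --motion '[[[0,0,0,0,0,-3],[0,0,0,0,0,-5.5],[0,0,0,0,0,-7],[0,0,0,0,0,-7.8],[0,0,0,0,0,-7.8],[0,0,0,0,0,-7.8]]]'

```text
time_s: 8.05
position: [0.5949, 0.0191, 0.0967]
tcp_rot: [[-0.996, -0.085, 0.005], [-0.085, 0.996, 0.001], [-0.005, 0.001, -1.0]]
force: [5.5, 3.1, -1.9]
opening: 0.157
grasp_force: 30.0
```

```bash
python3 -c "
from h import *
to([.5928,.0183,.097],95)
c=snap('wrist','w2')
for k in ['drill']: print(k,[(np.round(d['at'],3).tolist(),round(d['confidence'],2)) for d in finder.recognise('wrist',k)[:2]])
"
```

```text
t 8.05 pos [0.5949 0.0191 0.0967] ya 94.89 j6 -103.9 F [ 5.5  3.1 -1.9] op 13.6 30.0
row [0.0021, -0.0007, -0.0003] [0.04, 0.27, -0.11]
drill [([0.494, 0.011, 0.031], 0.89)]
```

View pics/w2.png

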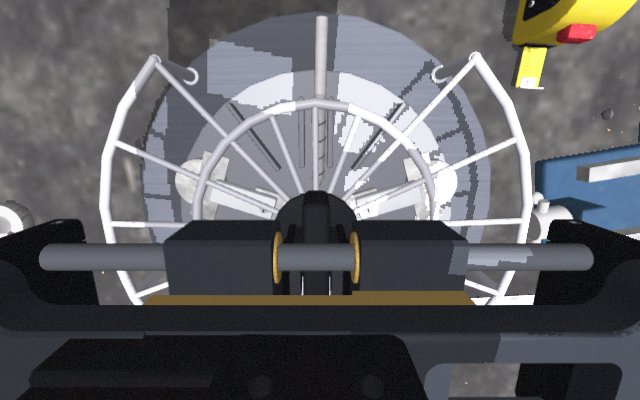

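The drill's shank is in the opening at column 321, with the posts at (152,60) and (475,60). I'll check how square it is.

```bash
python3 -c "
from h import *
c=snap('wrist')
A=np.array([.5945,.0186])
p,q=[onz(c,x,.06)[:2] for x in ((153,60),(474,59))]
print(p,q,np.hypot(*(p-q)),np.hypot(*(p-A)),np.hypot(*(q-A)))
an=lambda v:np.degrees(np.arctan2(v[1],v[0]))%360
print('post bearings',an(p-A),an(q-A),'mean',(an(p-A)+an(q-A))/2, 'perp',an([ (q-p)[1],-(q-p)[0]]))
h1,h2=onz(c,(188,76),.008)[:2],onz(c,(440,75),.008)[:2]; print('feet',(an(h1-A)+an(h2-A))/2,np.hypot(*(h1-A)),np.hypot(*(h2-A)))
d=finder.outline_of('wrist','drill')[0]['pixels']; ys,xs=np.nonzero(d)
P=np.array([onz(c,z,.035)[:2] for z in zip(xs,ys)],np.float32); vx,vy,x0,y0=cv2.fitLine(P,cv2.DIST_HUBER,0,.01,.01).ravel()
print('drill',an([-vx,-vy]),an([vx,vy]),x0,y0,an(np.array([x0,y0])-A),onz(c,(321.5,15),.035), 'min x',P[:,0].min())
"
```

```text
[ 0.49825199 -0.0847238 ] [0.4815182  0.10302734] 0.18849538293596244 0.1412072478598781 0.14104206160630584
post bearings 227.0305640166642 143.23052844328927 mean 185.13054622997674 perp 5.093173873313837
feet 185.13653582016707 0.1423106768634003 0.14231616392096008
drill 185.38908 5.3890786 0.49845982 0.014593797 182.38864117654984 [0.45799199 0.01146872 0.035     ] min x 0.45790866
```

Call:
play_rows --motion '[[[0,0,0,0,0,0],[0,0,0,0,0,0],[0,0,0,0,0,0],[0,0,0,0,0,0],[0,0,-0.02,0,0,0],[0,0,-0.06,0,0,0],[0,0,-0.09,0,0,0],[0,0,-0.1,0,0,0]]]' --fingers 0.04

```text
time_s: 8.92
position: [0.5949, 0.018, 0.2011]
tcp_rot: [[-0.996, -0.087, 0.007], [-0.087, 0.996, -0.001], [-0.007, -0.002, -1.0]]
force: [0.5, 0.7, -0.4]
opening: 0.456
grasp_force: 0.0
```

Call:
play_rows --motion '[[[0,0,0,0,0,7],[0,0,0,0,0,14],[0,0,0,0,0,21],[0,0,0,0,0,28],[0,0,0,0,0,35],[0,0,0,0,0,42],[0,0,0,0,0,49],[0,0,0,0,0,56]]]'

```text
time_s: 9.58
position: [0.5918, 0.0183, 0.1957]
tcp_rot: [[-0.624, 0.781, -0.002], [0.781, 0.624, 0.0], [0.002, -0.002, -1.0]]
force: [-0.7, -0.5, -0.1]
opening: 0.46
grasp_force: 0.0
```

Call:
play_rows --motion '[[[0,0,0,0,0,7],[0,0,0,0,0,14],[0,0,0,0,0,21],[0,0,0,0,0,28],[0,0,0,0,0,35],[0,0,0,0,0,42],[0,0,0,0,0,49],[0,0,0,0,0,56]]]'

```text
time_s: 10.25
position: [0.5918, 0.0183, 0.1957]
tcp_rot: [[0.299, 0.954, -0.002], [0.954, -0.299, 0.0], [-0.0, -0.002, -1.0]]
force: [-0.7, -0.5, 0.1]
opening: 0.46
grasp_force: 0.0
```

Call:
play_rows --motion '[[[0,0,0,0,0,7],[0,0,0,0,0,14],[0,0,0,0,0,21],[0,0,0,0,0,28],[0,0,0,0,0,35],[0,0,0,0,0,42],[0,0,0,0,0,49],[0,0,0,0,0,56]]]'

```text
time_s: 10.92
position: [0.5918, 0.0184, 0.1957]
tcp_rot: [[0.958, 0.286, -0.002], [0.286, -0.958, 0.0], [-0.002, -0.001, -1.0]]
force: [0.4, 0.3, 0.3]
opening: 0.46
grasp_force: 0.0
```

```bash
python3 -c "
from h import *
to([.473,.0122,.15],-84.6)"
```

```text
t 10.9167 pos [0.5918 0.0184 0.1957] ya -73.38 j6 64.4 F [0.4 0.3 0.3] op 40.0 0.0
row [-0.1155, -0.028, 0.046] [-0.04, 0.13, 11.22]
```

Call:
play_rows --motion '[[[-0.03,-0.007,0,0,0,3],[-0.06,-0.014,0,0,0,6],[-0.09,-0.021,0.01,0,0,9],[-0.11,-0.027,0.02,0,0,11.2],[-0.1155,-0.028,0.035,0,0,11.2],[-0.1155,-0.028,0.046,0,0,11.2],[-0.1155,-0.028,0.046,0,0,11.2],[-0.1155,-0.028,0.046,0,0,11.2]]]'

```text
time_s: 11.58
position: [0.4735, 0.0114, 0.15]
tcp_rot: [[0.995, 0.1, -0.002], [0.1, -0.995, 0.0], [-0.002, -0.001, -1.0]]
force: [0.5, -0.1, 0.2]
opening: 0.457
grasp_force: 0.0
```

```bash
python3 -c "
from h import *
c=snap('wrist','w3'); c=snap('wrist')
to([.473,.0122,.049],-84.6)
r=finder.outline_of('wrist','drill')
print([(x['confidence'],x['pixels'].sum()) for x in r])
for X in ([.458,.0115,.035],[.473,.0122,.035],[.5945,.0186,.108]): print(proj(c,X))"
```

```text
t 11.6833 pos [0.4748 0.0112 0.1509] ya -84.22 j6 72.1 F [-0.2 -0.4  0.6] op 39.8 0.0
row [-0.0017, -0.0012, 0.1019] [0.01, -0.04, 0.38]
[(0.84, np.int64(813))]
[314.03524708 217.45336439]
[314.87862663 202.29168873]
[324.24166093  34.89319754]
```

View pics/w3.png

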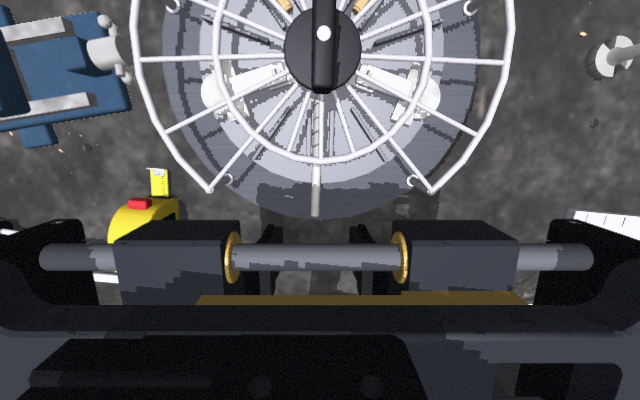

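The drill lies at (316,160)–(316,215), within about 2 mm of the prediction. I'll descend and grip the shank.

Call:
play_rows --motion '[[[-0.0015,0,0.03,0,0,0.4],[-0.0015,0,0.06,0,0,0.4],[-0.0015,0,0.085,0,0,0.4],[-0.0015,0,0.097,0,0,0.4],[-0.0015,0,0.102,0,0,0.4],[-0.0015,0,0.102,0,0,0.4],[-0.0015,0,0.102,0,0,0.4],[-0.0015,0,0.102,0,0,0.4]]]'

```text
time_s: 12.4
position: [0.4736, 0.011, 0.0495]
tcp_rot: [[0.996, 0.094, 0.002], [0.094, -0.996, -0.001], [0.002, 0.001, -1.0]]
force: [0.5, 0.4, 0.6]
opening: 0.459
grasp_force: 0.0
```

Call:
play_rows --motion '[[[0,0,0,0,0,0],[0,0,0,0,0,0],[0,0,0,0,0,0],[0,0,0,0,0,0],[0,0,0,0,0,0],[0,0,0,0,0,0],[0,0,0,0,0,0],[0,0,0,0,0,0]]]' --fingers 0.0

```text
time_s: 13.07
position: [0.4727, 0.0112, 0.0486]
tcp_rot: [[0.996, 0.094, 0.0], [0.094, -0.996, 0.0], [0.0, -0.0, -1.0]]
force: [-0.4, -0.4, 1.2]
opening: 0.093
grasp_force: 30.0
```

```bash
python3 -c "
from h import *
to([.395,.0045,.054],-84.9)"
```

```text
t 13.0667 pos [0.4727 0.0112 0.0486] ya -84.61 j6 72.4 F [-0.4 -0.4  1.2] op 8.1 30.0
row [-0.078, -0.0006, -0.0054] [-0.0, -0.0, 0.29]
```

Call:
play_rows --motion '[[[0,0,-0.002,0,0,0],[0,0,-0.004,0,0,0],[-0.01,0,-0.005,0,0,0],[-0.025,0,-0.005,0,0,0],[-0.042,0,-0.005,0,0,0],[-0.06,0,-0.005,0,0,0],[-0.075,0,-0.005,0,0,0],[-0.083,0,-0.005,0,0,0]]]'

```text
time_s: 13.73
position: [0.3865, 0.004, 0.0538]
tcp_rot: [[0.996, 0.094, -0.004], [0.094, -0.996, 0.001], [-0.004, -0.001, -1.0]]
force: [-0.9, 0.7, 0.3]
opening: 0.093
grasp_force: 30.0
```

Call:
play_rows --motion '[[[0,0,0,0,0,0],[0,0,0,0,0,0]]]'

```text
time_s: 13.9
position: [0.3903, 0.0032, 0.0537]
tcp_rot: [[0.996, 0.093, 0.001], [0.093, -0.996, -0.0], [0.001, 0.0, -1.0]]
force: [-0.2, 0.5, -0.2]
opening: 0.086
grasp_force: 30.0
```

```bash
python3 -c "
from h import *
to([.39,.0035,.15],-84.6)
c=snap('wrist','w4')"
```

```text
t 13.9 pos [0.3903 0.0032 0.0537] ya -84.65 j6 68.6 F [-0.2  0.5 -0.2] op 7.5 30.0
row [-0.0002, -0.0003, -0.0963] [0.01, -0.04, -0.05]
```

View pics/w4.png

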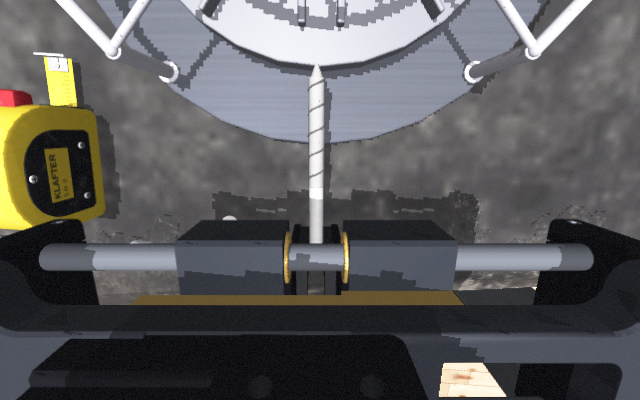

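The drill came out straight and is clear of the turntable, with its tip at (317,68). I'll lift it and carry it to the gauge.

Call:
play_rows --motion '[[[0,0,-0.02,0,0,0],[0,0,-0.05,0,0,0],[0,0,-0.085,0,0,0],[0,0,-0.12,0,0,0],[0,0,-0.15,0,0,0],[0,0,-0.17,0,0,0],[0,0,-0.18,0,0,0],[0,0,-0.18,0,0,0]]]'

```text
time_s: 14.62
position: [0.3928, 0.0029, 0.2364]
tcp_rot: [[0.995, 0.094, 0.008], [0.094, -0.996, -0.002], [0.008, 0.003, -1.0]]
force: [-0.3, -0.8, -0.4]
opening: 0.093
grasp_force: 30.0
```

Call:
play_rows --motion '[[[0.002,0.02,0,0,0,-5],[0.004,0.05,0,0,0,-11],[0.006,0.08,0,0,0,-17],[0.007,0.11,0,0,0,-23],[0.008,0.14,0,0,0,-29],[0.009,0.17,0,0,0,-35],[0.01,0.2,0,0,0,-41],[0.012,0.222,0,0,0,-47]]]'

```text
time_s: 15.28
position: [0.4233, -0.2192, 0.2325]
tcp_rot: [[0.607, 0.795, -0.0], [0.795, -0.607, -0.0], [-0.0, 0.0, -1.0]]
force: [1.1, 0.1, -0.0]
opening: 0.087
grasp_force: 30.0
```

```bash
python3 -c "
from h import *
to([.456,-.44,.23],0)"
```

```text
t 15.2833 pos [ 0.4233 -0.2192  0.2325] ya -37.39 j6 -3.4 F [ 1.1  0.1 -0. ] op 7.6 30.0
row [-0.1556, 0.1601, 0.0026] [-0.0, 0.02, -37.39]
```

Call:
play_rows --motion '[[[-0.02,0.02,0,0,0,-5],[-0.04,0.042,0,0,0,-10],[-0.062,0.065,0,0,0,-16],[-0.085,0.09,0,0,0,-22],[-0.11,0.113,0,0,0,-28],[-0.13,0.134,0,0,0,-33],[-0.148,0.152,0,0,0,-37],[-0.1556,0.16,0,0,0,-37.4]]]'

```text
time_s: 15.95
position: [0.4549, -0.4412, 0.2319]
tcp_rot: [[0.004, 1.0, 0.0], [1.0, -0.004, -0.002], [-0.002, 0.0, -1.0]]
force: [-0.1, -0.4, 0.0]
opening: 0.088
grasp_force: 30.0
```

Call:
play_rows --motion '[[[0,0,0,0,0,0],[0,0,0,0,0,0]]]'

```text
time_s: 16.12
position: [0.4542, -0.4363, 0.2322]
tcp_rot: [[0.006, 1.0, -0.001], [1.0, -0.006, 0.003], [0.003, -0.001, -1.0]]
force: [-0.4, 0.4, 0.0]
opening: 0.09
grasp_force: 30.0
```

```bash
python3 -c "
from h import *
c=snap('wrist','w5')
to([.456,-.44,.23],0)
for X in ([.456,-.341,.012],[.456,-.3635,.034],[.456,-.4135,.034]): print(proj(c,X))"
```

```text
t 16.1667 pos [ 0.4542 -0.4355  0.2325] ya -0.26 j6 -53.7 F [-0.7  0.8 -0.3] op 7.9 30.0
row [-0.0045, 0.0018, 0.0025] [-0.09, -0.18, -0.26]
[316.98521128 105.28964844]
[317.12814999 123.94704985]
[317.29623199 166.82349791]
```

View pics/w5.png

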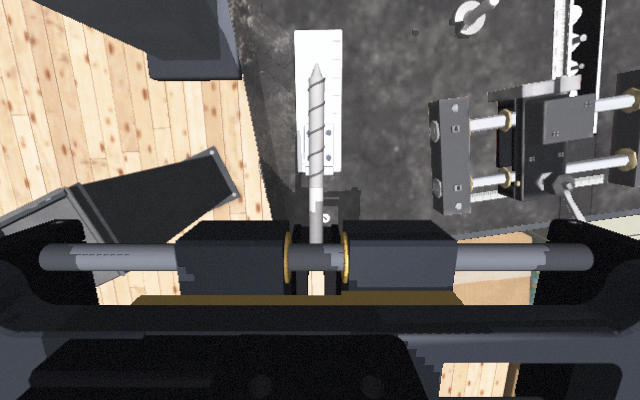

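The gauge spans columns 295–342 and rows 30–173, with the drill held in line above it. I'll compute the bed's pose from its edges.

```bash
python3 -c "
from h import *
c=snap('wrist'); g=c['frame'].mean(2)
K=lambda x,y,z:np.round(onz(c,(x,y),z)[:2],4)
rows=[40,60,120]
for r in [40,55,70,85,100,115]:
    m=np.nonzero(g[r,270:365]>170)[0]+270; print(r,m.min(),m.max(),K(m.min()-.5,r,.012),K(m.max()+.5,r,.012))
for x in (305,330):
    m=np.nonzero(g[10:190,x]>150)[0]+10; print(x,m.min(),m.max(),K(x,m.min()-.5,.012),K(x,m.max()+.5,.012))
b=cv2.resize(c['frame'][20:185,270:365,::-1],None,fx=3.5,fy=3.5,interpolation=cv2.INTER_CUBIC)
t=imaging.capture('top')['frame'][205:240,383:451,::-1]; t=cv2.resize(t,None,fx=6,fy=6,interpolation=cv2.INTER_CUBIC)
o=np.zeros((580,760,3),np.uint8); o[:b.shape[0],:b.shape[1]]=b; o[:t.shape[0],340:340+t.shape[1]]=t; cv2.imwrite('pics/g.png',o)
"
```

```text
40 294 341 [ 0.4288 -0.2676] [ 0.4846 -0.2679]
55 295 341 [ 0.4296 -0.2836] [ 0.4849 -0.2839]
70 295 341 [ 0.4292 -0.3   ] [ 0.4851 -0.3002]
85 296 341 [ 0.4301 -0.3167] [ 0.4854 -0.317 ]
100 296 341 [ 0.4297 -0.3338] [ 0.4857 -0.3341]
115 296 341 [ 0.4293 -0.3514] [ 0.486  -0.3516]
305 31 174 [ 0.4423 -0.2577] [ 0.4401 -0.4252]
330 30 175 [ 0.4711 -0.2568] [ 0.4724 -0.4267]
```

View pics/g.png

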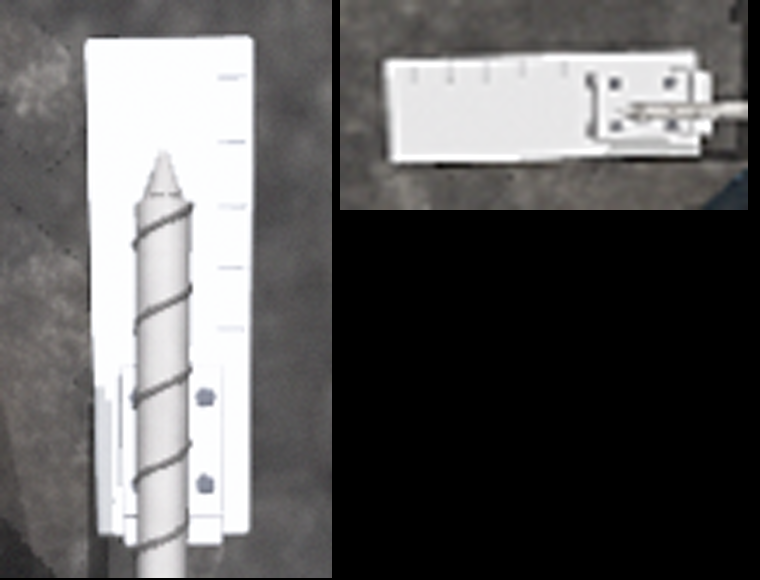

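```bash
python3 -c "
from h import *
to([.4572,-.338,.06],0)"
```

```text
t 16.2667 pos [ 0.4545 -0.4352  0.2332] ya -0.18 j6 -53.8 F [ 0.5  1.  -0.4] op 8.0 30.0
row [0.0969, 0.0026, 0.1734] [-0.06, -0.11, -0.18]
```

Call:
play_rows --motion '[[[0.03,0.001,0.01,0,0,-0.2],[0.065,0.002,0.03,0,0,-0.2],[0.09,0.0026,0.06,0,0,-0.2],[0.097,0.0026,0.095,0,0,-0.2],[0.097,0.0026,0.13,0,0,-0.2],[0.097,0.0026,0.158,0,0,-0.2],[0.097,0.0026,0.17,0,0,-0.2],[0.097,0.0026,0.173,0,0,-0.2]]]'

```text
time_s: 16.93
position: [0.4565, -0.3381, 0.0587]
tcp_rot: [[-0.0, 1.0, -0.003], [1.0, 0.001, 0.004], [0.004, -0.003, -1.0]]
force: [-0.1, 0.0, 0.1]
opening: 0.093
grasp_force: 30.0
```

Call:
play_rows --motion '[[[0,0,0,0,0,0],[0,0,0,0,0,0],[0,0,0,0,0,0]]]'

```text
time_s: 17.18
position: [0.4585, -0.3414, 0.0624]
tcp_rot: [[0.0, 1.0, 0.003], [1.0, -0.0, -0.003], [-0.003, 0.003, -1.0]]
force: [-0.2, 0.4, -0.3]
opening: 0.091
grasp_force: 30.0
```

```bash
python3 -c "
from h import *
to([.4572,-.338,.0315],0)"
```

```text
t 17.1833 pos [ 0.4585 -0.3414  0.0624] ya -0.02 j6 -47.9 F [-0.2  0.4 -0.3] op 7.9 30.0
row [0.0035, -0.0014, 0.0309] [0.15, 0.16, -0.02]
```

Call:
play_rows --motion '[[[0,0,0,0,0,0],[0,0,0,0,0,0],[0,0,0,0,0,0],[0,0,0,0,0,0],[0,0,0,0,0,0],[0,0,0,0,0,0],[0,0,0,0,0,0],[0,0,0,0,0,0]]]'

```text
time_s: 17.85
position: [0.4575, -0.3404, 0.0605]
tcp_rot: [[0.0, 1.0, -0.0], [1.0, -0.0, 0.0], [0.0, -0.0, -1.0]]
force: [0.6, 0.4, -0.5]
opening: 0.093
grasp_force: 30.0
```

```bash
python3 -c "
from h import *
to([.4572,-.338,.0315],0)"
```

```text
t 17.85 pos [ 0.4575 -0.3404  0.0605] ya -0.02 j6 -47.9 F [ 0.6  0.4 -0.5] op 8.1 30.0
row [0.0024, -0.0003, 0.029] [-0.01, -0.01, -0.02]
```

Call:
play_rows --motion '[[[0.002,0,0.006,0,0,0],[0.002,0,0.014,0,0,0],[0.002,0,0.021,0,0,0],[0.002,0,0.025,0,0,0],[0.002,0,0.028,0,0,0],[0.002,0,0.029,0,0,0],[0.002,0,0.029,0,0,0],[0.002,0,0.029,0,0,0]]]'

```text
time_s: 18.52
position: [0.4576, -0.3385, 0.0315]
tcp_rot: [[0.0, 1.0, 0.0], [1.0, -0.0, -0.0], [-0.0, 0.0, -1.0]]
force: [-0.8, 0.2, 0.5]
opening: 0.089
grasp_force: 30.0
```

Call:
play_rows --motion '[[[-0.002,0,0,0,0,0],[-0.005,0,0,0,0,0],[-0.008,0,0,0,0,0],[-0.01,0,0,0,0,0],[-0.01,0,0,0,0,0],[-0.01,0,0,0,0,0]]]'

```text
time_s: 19.02
position: [0.4575, -0.3487, 0.0316]
tcp_rot: [[0.001, 1.0, 0.0], [1.0, -0.001, -0.0], [-0.0, 0.0, -1.0]]
force: [-0.4, -0.3, 0.1]
opening: 0.091
grasp_force: 30.0
```

```bash
python3 -c "
from h import *
to([.4572,-.3485,.0315],0)"
```

```text
t 19.0167 pos [ 0.4575 -0.3487  0.0316] ya -0.04 j6 -48.4 F [-0.4 -0.3  0.1] op 7.9 30.0
row [0.0002, -0.0003, 0.0001] [0.01, 0.01, -0.04]
```

Call:
play_rows --motion '[[[0,0,0.0008,0,0,0],[0,0,0.0008,0,0,0],[0,0,0.0008,0,0,0],[0,0,0.0008,0,0,0],[0,0,0.0008,0,0,0],[0,0,0.0008,0,0,0]]]'

```text
time_s: 19.52
position: [0.4575, -0.3483, 0.0307]
tcp_rot: [[0.0, 1.0, -0.0], [1.0, -0.0, 0.0], [0.0, -0.0, -1.0]]
force: [-0.1, 0.5, 0.3]
opening: 0.09
grasp_force: 30.0
```

Call:
play_rows --motion '[[[0,0,0,0,0,0],[0,0,0,0,0,0],[0,0,0,0,0,0],[0,0,0,0,0,0],[0,0,0,0,0,0],[0,0,0,0,0,0]]]' --fingers 0.022

```text
time_s: 20.02
position: [0.4575, -0.3484, 0.0307]
tcp_rot: [[0.0, 1.0, -0.0], [1.0, -0.0, 0.0], [0.0, -0.0, -1.0]]
force: [-0.1, 0.7, -0.4]
opening: 0.248
grasp_force: 0.0
```

Call:
play_rows --motion '[[[0.005,0,0,0,0,0],[0.015,0,0,0,0,0],[0.028,0,0,0,0,0],[0.041,0,0,0,0,0],[0.052,0,0,0,0,0],[0.06,0,0,0,0,0],[0.06,0,0,0,0,0],[0.06,0,0,0,0,0]]]'

```text
time_s: 20.68
position: [0.4578, -0.2877, 0.0308]
tcp_rot: [[-0.001, 1.0, 0.0], [1.0, 0.001, -0.0], [-0.0, 0.0, -1.0]]
force: [1.0, -0.2, 1.0]
opening: 0.253
grasp_force: 0.0
```

```bash
python3 -c "
from h import *
to([.4572,-.3375,.031],0)
for n in ('wrist','top'):
  c=snap(n); print(n,[(np.round(d['at'],3),d['confidence']) for d in finder.recognise(n,'drill')[:2]])
  f=c['frame'][:,:,::-1]
  if n=='wrist': a=cv2.resize(f,(400,250))
  else: b=cv2.resize(f[205:240,383:451],None,fx=5.8,fy=5.8,interpolation=cv2.INTER_CUBIC)
o=np.zeros((250,800,3),np.uint8);o[:,:400]=a;o[:b.shape[0],400:400+b.shape[1]]=b[:,:400];cv2.imwrite('pics/p.png',o)"
```

```text
t 20.6833 pos [ 0.4578 -0.2877  0.0308] ya 0.07 j6 -44.1 F [ 1.  -0.2  1. ] op 22.0 0.0
row [-0.0498, -0.0007, -0.0002] [0.0, 0.01, 0.07]
wrist [(array([ 0.458, -0.277,  0.018]), 0.63), (array([ 0.457, -0.272,  0.012]), 0.27)]
top []
```

View pics/p.png

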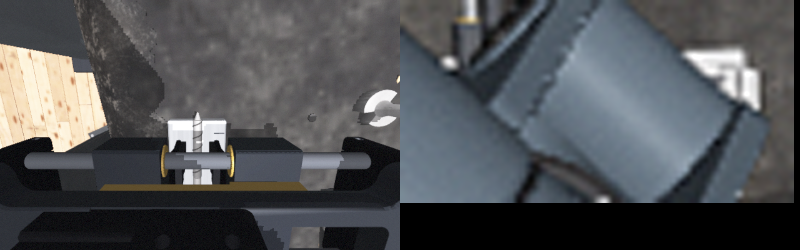

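The drill lies straight along the bed in the wrist view, with its tip overhanging the open end. I'll regrip further along and push it home.

Call:
play_rows --motion '[[[0,0,0,0,0,0],[0,0,0,0,0,0],[0,0,0,0,0,0],[0,0,0,0,0,0],[0,0,0,0,0,0],[0,0,0,0,0,0]]]' --fingers 0.0

```text
time_s: 21.38
position: [0.4575, -0.2884, 0.0307]
tcp_rot: [[0.0, 1.0, -0.0], [1.0, -0.0, 0.0], [0.0, -0.0, -1.0]]
force: [-0.1, 0.2, 0.0]
opening: 0.09
grasp_force: 30.0
```

Call:
play_rows --motion '[[[-0.003,0,0,0,0,0],[-0.009,0,0,0,0,0],[-0.016,0,0,0,0,0],[-0.024,0,0,0,0,0],[-0.031,0,0,0,0,0],[-0.037,0,0,0,0,0],[-0.041,0,0,0,0,0],[-0.043,0,0,0,0,0]]]'

```text
time_s: 22.05
position: [0.4576, -0.3325, 0.0307]
tcp_rot: [[0.001, 1.0, 0.0], [1.0, -0.001, -0.0], [-0.0, 0.0, -1.0]]
force: [-0.6, 0.3, -0.6]
opening: 0.095
grasp_force: 30.0
```

```bash
python3 -c "
from h import *
to([.4572,-.3375,.031],0)"
```

```text
t 22.05 pos [ 0.4576 -0.3325  0.0307] ya -0.07 j6 -47.3 F [-0.6  0.3 -0.6] op 8.3 30.0
row [-0.005, -0.0004, -0.0003] [0.02, 0.03, -0.07]
```

Call:
play_rows --motion '[[[-0.001,0,0,0,0,0],[-0.002,0,0,0,0,0],[-0.003,0,0,0,0,0],[-0.004,0,0,0,0,0],[-0.005,0,0,0,0,0],[-0.006,0,0,0,0,0],[-0.006,0,0,0,0,0],[-0.006,0,0,0,0,0]]]'

```text
time_s: 22.72
position: [0.4576, -0.3374, 0.0307]
tcp_rot: [[0.0, 1.0, 0.0], [1.0, -0.0, -0.0], [-0.0, 0.0, -1.0]]
force: [-0.1, 0.7, -0.4]
opening: 0.092
grasp_force: 30.0
```

Call:
play_rows --motion '[[[-0.0005,0,0,0,0,0],[-0.001,0,0,0,0,0],[-0.0015,0,0,0,0,0],[-0.002,0,0,0,0,0],[-0.002,0,0,0,0,0],[-0.002,0,0,0,0,0]]]'

```text
time_s: 23.22
position: [0.4575, -0.3394, 0.0307]
tcp_rot: [[0.0, 1.0, 0.0], [1.0, -0.0, -0.0], [-0.0, 0.0, -1.0]]
force: [0.4, -0.6, 0.4]
opening: 0.09
grasp_force: 30.0
```

Not in contact yet, so I'll keep pushing in small steps.

Call:
play_rows --motion '[[[-0.0005,0,0,0,0,0],[-0.001,0,0,0,0,0],[-0.0015,0,0,0,0,0],[-0.002,0,0,0,0,0],[-0.002,0,0,0,0,0]]]'

```text
time_s: 23.63
position: [0.4574, -0.341, 0.0307]
tcp_rot: [[0.0, 1.0, -0.0], [1.0, -0.0, 0.001], [0.001, -0.0, -1.0]]
force: [-0.3, 1.7, -0.3]
opening: 0.087
grasp_force: 30.0
```

Call:
play_rows --motion '[[[-0.0005,0,0,0,0,0],[-0.001,0,0,0,0,0],[-0.0015,0,0,0,0,0],[-0.0015,0,0,0,0,0]]]'

```text
time_s: 23.97
position: [0.4572, -0.3412, 0.0307]
tcp_rot: [[0.001, 1.0, -0.001], [1.0, -0.001, 0.003], [0.003, -0.001, -1.0]]
force: [1.7, 4.6, 2.2]
opening: 0.094
grasp_force: 30.0
```

Call:
play_rows --motion '[[[-0.0005,0,0,0,0,0],[-0.001,0,0,0,0,0],[-0.0015,0,0,0,0,0],[-0.0015,0,0,0,0,0],[-0.0015,0,0,0,0,0]]]'

```text
time_s: 24.38
position: [0.4571, -0.3413, 0.0307]
tcp_rot: [[0.001, 1.0, -0.002], [1.0, -0.001, 0.005], [0.005, -0.002, -1.0]]
force: [2.5, 7.9, 4.7]
opening: 0.089
grasp_force: 30.0
```

Call:
play_rows --motion '[[[0,0,0,0,0,0],[0,0,0,0,0,0],[0,0,0,0,0,0],[0,0,0,0,0,0],[0,0,0,0,0,0],[0,0,0,0,0,0]]]' --fingers 0.03

```text
time_s: 24.88
position: [0.4575, -0.3449, 0.0307]
tcp_rot: [[0.001, 1.0, 0.0], [1.0, -0.001, -0.0], [-0.0, 0.0, -1.0]]
force: [-0.0, -0.6, 0.3]
opening: 0.329
grasp_force: 0.0
```

Call:
play_rows --motion '[[[0,0,-0.01,0,0,0],[0,0,-0.03,0,0,0],[0,0,-0.06,0,0,0],[0,0,-0.09,0,0,0],[-0.03,0,-0.13,0,0,0],[-0.06,0,-0.16,0,0,0],[-0.09,0,-0.19,0,0,0],[-0.12,0,-0.21,0,0,0]]]'

```text
time_s: 25.55
position: [0.4577, -0.4616, 0.2423]
tcp_rot: [[-0.001, 1.0, 0.002], [1.0, 0.001, -0.002], [-0.002, 0.002, -1.0]]
force: [1.2, 0.0, -0.8]
opening: 0.342
grasp_force: 0.0
```

```bash
python3 -c "
from h import *
to([.457,-.45,.24],0)
snap('top'); c=snap('wrist'); f=c['frame'][:,:,::-1]
r=finder.recognise('wrist','drill')[:1]; print([(np.round(d['at'],3),d['confidence']) for d in r])
for X in ([.4572,-.4125,.034],[.4572,-.3015,.017]): print(proj(c,X))
t=imaging.capture('top')['frame'][:,:,::-1]
a=cv2.resize(f[0:220,210:430],None,fx=2.2,fy=2.2,interpolation=cv2.INTER_CUBIC); b=cv2.resize(t[130:240,250:360],None,fx=2.8,fy=2.8,interpolation=cv2.INTER_CUBIC)
o=np.zeros((500,800,3),np.uint8);o[:a.shape[0],:a.shape[1]]=a;o[:b.shape[0],490:490+b.shape[1]]=b;cv2.imwrite('pics/fin.png',o)"
```

```text
t 25.55 pos [ 0.4577 -0.4616  0.2423] ya 0.05 j6 -55.1 F [ 1.2  0.  -0.8] op 29.7 0.0
row [0.0116, -0.0007, 0.0022] [0.09, 0.11, 0.05]
[(array([ 0.459, -0.334,  0.016]), 0.6)]
[312.15606943 130.83564879]
[311.67209037  33.54584081]
```

View pics/fin.png

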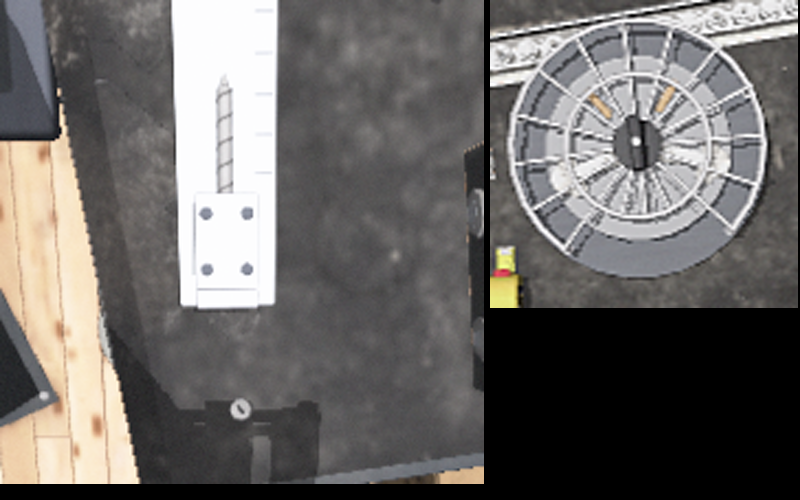

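The drill lies centred under the bridge, its tip at the row predicted for fully home (34.1 against 33.5), and the push stalled at about 8 N on the stop. The hinges and dowels are still in their bays, so I'll hand in.

Call:
play_rows --motion '[[[0,0,0,0,0,0],[0,0,0,0,0,0],[0,0,0,0,0,0],[0,0,0,0,0,0]]]'

```text
time_s: 26.08
position: [0.4574, -0.4598, 0.2374]
tcp_rot: [[-0.001, 1.0, -0.001], [1.0, 0.001, 0.002], [0.002, -0.001, -1.0]]
force: [0.5, -0.4, -0.0]
opening: 0.342
grasp_force: 0.0
```

```bash
python3 -c "
from h import *
print(bot.hand_in())"
```

```text
the job is handed in; nothing more can be done
None
```

I turned the carousel until the drill's bay faced the opening, drew the drill out, set it shank first against the gauge's stop, and handed the job in at about 26 s; the hand-in returned no verdict.

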